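Feed weld bosses down the track and set two on the base plate

TASK

Put all the loose steel bosses from the table into the tip tray, lift the tray by its red handle so that they slide along the yellow guide in single file into the sloped feed track, and lower the tray again once they are all in the track. Then take a boss from the stop end of the track and stand it flat on one of the two round marks on the base plate, let the next one slide to the stop, and set that one on the other mark; leave the rest in the track, run down to the stop. Do not disturb the two welded brackets or the pliers.

Things in the scene. Friction and masses are not known exactly. Their poses are not given: they have to be found in the camera images.
- boss1: a short smooth steel boss: solid cylinder 30 mm in diameter, 16 mm high, 85 g (60 to 120 g), dark bore painted on both faces; origin at its centre, z along its axis (either face may be up). Starts flat on a blue pad 3 mm thick (140 x 120 mm) lying on the table. 3 to 5 of the five bosses are present; None if absent
- boss2: a short smooth steel boss: solid cylinder 30 mm in diameter, 16 mm high, 85 g (60 to 120 g), dark bore painted on both faces; origin at its centre, z along its axis (either face may be up). Starts flat on a blue pad 3 mm thick (140 x 120 mm) lying on the table. 3 to 5 of the five bosses are present; None if absent
- boss3: a short smooth steel boss: solid cylinder 30 mm in diameter, 16 mm high, 85 g (60 to 120 g), dark bore painted on both faces; origin at its centre, z along its axis (either face may be up). Starts flat on a blue pad 3 mm thick (140 x 120 mm) lying on the table. 3 to 5 of the five bosses are present; None if absent
- boss4: a short smooth steel boss: solid cylinder 30 mm in diameter, 16 mm high, 85 g (60 to 120 g), dark bore painted on both faces; origin at its centre, z along its axis (either face may be up). Starts flat on a blue pad 3 mm thick (140 x 120 mm) lying on the table. 3 to 5 of the five bosses are present; None if absent
- boss5: a short smooth steel boss: solid cylinder 30 mm in diameter, 16 mm high, 85 g (60 to 120 g), dark bore painted on both faces; origin at its centre, z along its axis (either face may be up). Starts flat on a blue pad 3 mm thick (140 x 120 mm) lying on the table. 3 to 5 of the five bosses are present; None if absent
- feed_track: channel, slick floor 34 mm wide, falling at 0.28 rad; walls 6 mm thick, 6 mm above the floor. Origin: floor's centre line at the stop (red plate 12 mm high) at the low end, 20 mm above the table; y up along the channel, z square to the floor, x across (level). A boss at the stop has its centre at y 15, z 8 mm; five in file reach y 150. Bosses slide down it.
- track_mouth (a point): centre of the track floor's upper end, y = 185 mm in the feed_track frame, 3 mm below the tray's outlet, same axes as feed_track. Under the whole track lies its base plate, 4 mm high, from x = -55 to 35 mm
- keeper (a point): lower end of the yellow keeper bar over the track's centre line: 8 mm wide, 20 to 24 mm above the floor, from y = 44 to 150 mm in the feed_track frame, so bosses lift out only at the stop end. It hangs on two arches 58 mm wide, 24 mm high at y = 72 and 142
- tray (a joint): tip angle of the tray about its hinge, rad: 0 = level on its rest, grows as the handle is lifted, up to 0.6. Damped (0.5 N m s/rad); the 0.5 kg tray sinks back when let go; about 3 to 6 N at the handle lifts it. Bosses slide in it from about 0.15 rad; about 0.5 empties it quickly; if bosses wedge, dip and lift again
- tray_hinge (a point): on the hinge axis, on the tray floor's surface, middle of the outlet, 74 mm above the table. Frame tips with the tray: y across the floor to the handle, x along the hinge (as feed_track's x), z square to the floor. Slick floor x -94 to 17, y 0 to 192 mm; walls 5 mm thick, 12 mm high on three sides; outlet open at y 0, x -17 to 17, into the track
- guide (a point): middle of the tray's yellow guide rail, 12 mm high, straight from (-17, 0) to (-94, 115) mm in the tray_hinge frame; it leads bosses to the outlet. The floor corner behind it is dead: put nothing there
- tray_handle (a point): middle of the tray's red handle: round bar 12 mm in diameter, 80 mm long, parallel to the hinge axis (x); in the tray_hinge frame it is at (-38.5, 230, 20) mm. There are 27 mm free between bar and back wall
- mark_a (a point): centre of one round mark (red disc 30 mm in a white ring 40 mm) on top of the fixed base plate, 6 mm above the table. z up; the plate is 100 x 160 x 6 mm (x, y), mark_b lies 76 mm from it towards -y, and an upright web 5 mm thick, 40 mm above the table, stands along y at x = +57 mm
- mark_b (a point): centre of the other round mark, the same; mark_a lies 76 mm from it towards +y
- bracket1: bystander: loose welded H-shaped bracket 80 x 120 x 58 mm; origin at the centre of its underside
- bracket2: bystander: another such bracket, the same
- pliers: bystander: pliers lying flat, 170 mm long, 60 mm wide, 14 mm high, red grips; origin near the middle, on the table
Things that resemble listed ones, but are neither listed nor needed, are in the scene too. Leave any orange or pink look-alike of the boss1 alone. Leave any purple look-alike of the boss4 alone.

How it is judged:
By the outcome, as a careful person would: the job done as asked, in the order asked, and still so for the second after the job is handed in, with the robot touching nothing.
Of boss1, boss2, boss3, boss4, boss5 only 3 to 5 are there at a start; the rules pass over those that are not, and their reading is None.
At some moment in a run one of boss1, boss2, boss3, boss4, boss5 may be knocked a few centimetres aside while the robot is not near it.
Once in a run the grip may slacken for a moment while it holds something.
It also fails if it takes over 210 s, if anything falls off the work surface, if the arm or the gripper's body presses on something with over 40 N, if the wrist force passes 120 N, or if a joint passes its speed limit or range.

ROBOT

A 6-joint arm with a two-finger parallel gripper is mounted at the origin on the work surface. World frame = base frame: x ahead of the robot, y to its left, z up, the work surface at z = 0. Lengths are in m, angles in rad, forces in N, time in s.
With the tool pointing down it reaches from about 0.3 to 0.95 m from the base axis. Payload 3.1 kg.
Tool frame: the origin (TCP) lies midway between the tips of the shut fingers; the grasp point (between the pads) lies 19 mm behind it (env.grip_point_offset is the distance from the TCP to the grasp point, in m); z points along the fingers, y is the line along which they close (so a half turn about z gives the same grasp; the last joint's range is limited). The gripper opens to 85 mm and grips with 20 to 120 N. Pads are 22 mm wide; open, the fingers measure 114 mm over their backs; the gripper's body (76 mm by 85 mm) begins 54 mm behind the grasp point. The pads swing forward as they close: fully open they stand 13 mm farther back than shut.
Start: joints at [-1.383, 0.308, 1.634, -0, 1.2, -0.07], TCP at [0.159, -0.604, 0.231] pointing down, gripper open.
Joint ranges: [-3.06, 3.06], [-0.79, 1.96], [0.05, 2.63], [-1.19, 4.34], [0.05, 2.64], [-2.94, 2.94]. Speed limits (rad/s): [2.79, 2.79, 3.14, 3.14, 3.14, 3.14].

INTERFACE

Orientations are given as a unit quaternion [x, y, z, w].
In Python, from plant import env, imaging, order, finder gives the robot as it stands.
- The arm moves only by the shell command python3 -m pendant 'ROWS' [FORCE]. ROWS is text: rows parted by semicolons, each of 7 numbers parted by spaces: the shift along the tool's x, y, z as a fraction of full scale, then the turn, a rotation vector about the tool's x, y, z as a fraction of full scale, then the opening, from -1 (shut) to 1 (fully open). In form: tx ty tz wx wy wz grip; .... A call has 1 to 20 rows; each row shifts and turns the commanded pose from where the row before left it, along the tool's axes as they then stand; what a row does not reach is not made up. Full scale, the value 1, is 40 mm for a shift and 0.1 rad for a turn. A row lasts 1/12 s, in which the tool goes at most 41.7 mm and 7.16 degrees, less where a joint would pass 70% of its speed; a pose out of reach is approached as far as the arm can. A call with a number of a shift or a turn outside -1 to 1 is refused whole. A call with a gripper value outside its range is refused whole. The fingers move at their own pace and stop on an object; FORCE is the grip in N (left out, the last holds). Time passes only in rows, so rows that do not move let the fingers close. It gives the time, the measured TCP pose, the force, the opening and the grip force at its end, in the units of the state.
- env.state(): the state, without advancing time (a new reading comes with each control period).
- imaging.grab_frame(name): name is "scene" or "top" or "wrist"; returns (picture, depth): 480x640x3 uint8, red, green, blue; 480x640 float32, m along the optical axis (not along the pixel's ray), 0 where there is no reading.
- imaging.camera_info(name): a dict with "fx", "fy", "cx", "cy" (pixels), "R" (3x3) and "t" (3): a world point X has camera coordinates R X + t; the wrist camera has in their place "tool_from_camera" (4x4, takes a point from camera to tool coordinates, whose origin is the TCP and whose axes are the flange's). Camera axes: x right, y down, z forward; pixel columns grow to the right and rows downward; lengths in m; the calibration is good to about 2 mm. A picture is of the moment at which its call begins: read the wrist's pose just before it. camera_info takes no time and is no camera call.
- order.sign_off(): hands the job in; it is judged then, once.
Trained networks look in the newest picture that a camera, given by its name, has taken for a name from the list of things; names that differ only in an ending like _2 or _b are one class to them, and where a whole thing is asked for, a point or a joint stands for the part that bears it (a point fixed in the world has none). Each returns a list of dicts, best first, with "p" (0 to 1); they miss things now and then, are a little off and sometimes report something else, mostly with a low value. They report only what shows in the picture. A call takes as long as a camera call. They do not tell look-alikes from the thing itself.
- finder.recognise(camera, name): "rect" ([left, top, width, height] in pixels, round what is visible of it).
- finder.tip_of(camera, name): "centre" ([column, row] in pixels: a listed point, or the origin of a listed thing).
The state is a dict: "time_s": time; "joints": joint angles; "joint_velocities": joint speeds; "joint_efforts": joint torques, N m; "tool_pos": TCP position; "tcp_rot": TCP orientation; "wrist_force": force on the tool from outside, world axes, zero at the start; "torque": the same for the moment, N m; "finger_gap": finger opening in m; "grip_force": force on a finger pad.
Only numpy, scipy, OpenCV 4.12 (cv2) and the standard library are available. Lean on these libraries where they do the work, as an engineer would, in place of code of your own. Each camera call takes 0.05 s, during which the arm holds its last target. There are 200 camera calls.

## Working session

There is one attempt and no reset: what is moved stays moved. The work goes in short steps, Python scripts to look and compute and a shell command to move; the robot and the scene stay as the last step left them, time stands still between calls to the robot, and variables do not carry over. Pictures are saved under pics/ and viewed, at most 14 in all, crops included, and the job is handed in when it is done.

```bash
ls; mkdir -p pics
cat > h.py <<'E'
import numpy as np, cv2
from plant import env, imaging, order, finder
from scipy.spatial.transform import Rotation as Rn
def save(n,f):
    p,d=imaging.grab_frame(n); cv2.imwrite('pics/'+f,p[:,:,::-1]); np.save('d_'+n+'.npy',d); return p,d
def world(n,u,v,d=None,z=None):
    c=imaging.camera_info(n)
    r=np.array([(u-c['cx'])/c['fx'],(v-c['cy'])/c['fy'],1.])
    if n=='wrist':
        T=np.array(c['tool_from_camera']);s=env.state();R=Rn.from_quat(s['tcp_rot']).as_matrix()
        A=R@T[:3,:3];o=R@T[:3,3]+np.array(s['tool_pos'])
    else:
        A=np.array(c['R']).T;o=-A@np.array(c['t'])
    w=A@r
    k=d if z is None else (z-o[2])/w[2]
    return o+k*w
E
python3 - <<'E'
from h import *
s=env.state();print(s['time_s'],s['tool_pos'],s['tcp_rot'],s['finger_gap'],env.grip_point_offset)
for n in('scene','top'):
    p,d=save(n,n+'0.png')
    for k in ('boss1','feed_track','track_mouth','keeper','tray_hinge','guide','tray_handle','mark_a','mark_b'):
        for q in finder.tip_of(n,k)[:6]:
            u,v=q['centre'];dd=d[int(np.clip(v,0,479)),int(np.clip(u,0,639))]
            print(n,k,round(q['p'],2),np.round([u,v]),np.round(world(n,u,v,dd),3))
E
```

```text
pics
0.0 [ 0.15917281 -0.60353178  0.23003826] [ 9.91703118e-01  1.28544040e-01 -6.69892494e-05 -1.16277983e-03] 0.08559192706682492 0.0187
scene boss1 0.78 [222. 225.] [ 0.394 -0.091  0.017]
scene boss1 0.76 [244. 251.] [ 0.472 -0.092  0.016]
scene boss1 0.67 [198. 256.] [ 0.428 -0.172  0.02 ]
scene boss1 0.61 [211. 292.] [ 0.509 -0.194  0.019]
scene boss1 0.58 [175. 278.] [ 0.439 -0.233  0.016]
scene boss1 0.55 [142. 314.] [ 0.464 -0.322  0.015]
scene feed_track 0.6 [244. 339.] [ 0.628 -0.201  0.019]
scene feed_track 0.53 [404. 132.] [0.443 0.376 0.008]
scene track_mouth 0.66 [320. 272.] [ 0.629 -0.022  0.073]
scene keeper 0.68 [257. 318.] [ 0.623 -0.164  0.055]
scene tray_hinge 0.86 [320. 269.] [ 0.625 -0.019  0.073]
scene guide 0.72 [326. 235.] [0.58  0.033 0.083]
scene tray_handle 0.9 [401. 193.] [0.602 0.205 0.095]
scene mark_a 0.77 [381. 150.] [0.446 0.303 0.004]
scene mark_a 0.63 [214. 290.] [ 0.509 -0.188  0.019]
scene mark_b 0.77 [381. 150.] [0.446 0.303 0.004]
scene mark_b 0.63 [214. 290.] [ 0.509 -0.188  0.019]
top boss1 0.77 [443. 296.] [ 0.435 -0.243  0.019]
top boss1 0
[... 324 characters left out ...]
.] [ 0.632 -0.022  0.075]
top track_mouth 0.38 [416. 261.] [ 0.51  -0.189  0.02 ]
top track_mouth 0.32 [336. 200.] [ 0.635 -0.019  0.071]
top keeper 0.93 [404. 201.] [ 0.638 -0.167  0.033]
top keeper 0.6 [417. 205.] [ 0.632 -0.198  0.021]
top tray_hinge 0.65 [336. 201.] [ 0.631 -0.018  0.073]
top guide 0.84 [306. 227.] [0.578 0.044 0.078]
top tray_handle 0.64 [217. 215.] [ 0.622  0.236 -0.001]
top tray_handle 0.54 [443. 297.] [ 0.434 -0.242  0.019]
top tray_handle 0.38 [408. 153.] [ 0.737 -0.175  0.058]
top mark_a 0.83 [188. 295.] [0.45  0.292 0.009]
top mark_a 0.55 [146. 299.] [0.442 0.38  0.008]
top mark_b 0.83 [188. 295.] [0.45  0.292 0.009]
top mark_b 0.55 [146. 299.] [0.442 0.38  0.008]
```

View pics/scene0.png

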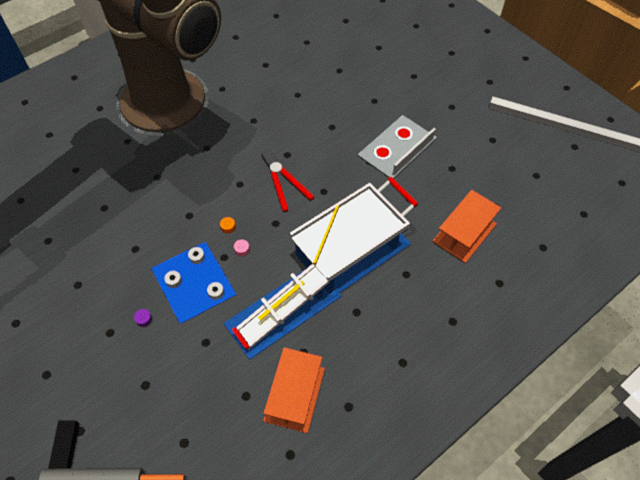

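View pics/top0.png

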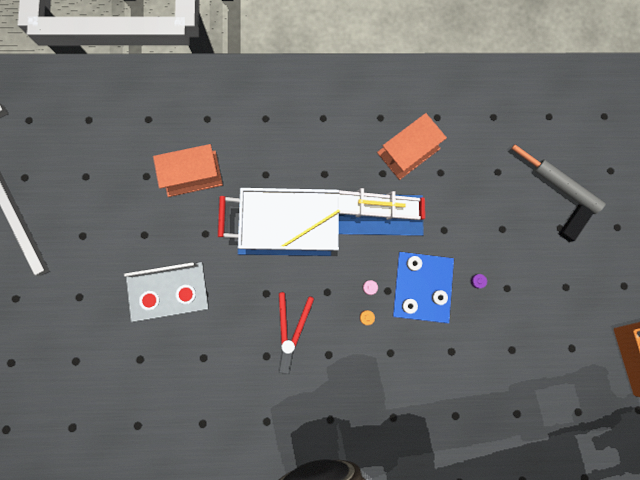

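The scene shows three white bosses on the blue pad at (172,278), (196,254) and (214,290). The orange, pink and purple discs are decoys. The tray runs along +y, with its handle at (402,192), and the marks are at (382,152) and (404,133). The top view agrees. Next I refine the positions by colour segmentation.

```bash
cat > seg.py <<'E'
from h import *
def blobs(p,kind,amin=8):
    h=cv2.cvtColor(p,cv2.COLOR_RGB2HSV).astype(int);H,S,V=h[...,0],h[...,1],h[...,2]
    m={'red':((H<5)|(H>172))&(S>180)&(V>100),'white':(S<50)&(V>140),'yellow':(H>20)&(H<33)&(S>120)&(V>120)}[kind].astype(np.uint8)
    n,l,st,c=cv2.connectedComponentsWithStats(m)
    return [(c[i],st[i],l==i) for i in range(1,n) if st[i,4]>=amin]
E
python3 - <<'E'
from seg import *
for n in('scene','top'):
    p=cv2.imread('pics/%s0.png'%n)[:,:,::-1]
    for k,z in(('red',None),('white',.019),('yellow',.08)):
        for c,st,m in blobs(p,k):
            if k=='white' and st[4]>300: continue
            ys,xs=np.nonzero(m);r=cv2.minAreaRect(np.c_[xs,ys].astype(np.float32))
            b=cv2.boxPoints(r); 
            print(n,k,np.round(c,1),st[4],[np.round(world(n,*c,z=zz),4)[:2] for zz in ((.006,.028,.098) if z is None else (z,))], np.round(r[1],1),round(r[2],1))
E
```

```text
scene red [403.5 132.7] 81 [array([0.4413, 0.3747]), array([0.4537, 0.3597]), array([0.4931, 0.3119])] [ 8. 11.] 90.0
scene red [382.3 151.8] 85 [array([0.4523, 0.2998]), array([0.4645, 0.2863]), array([0.5033, 0.2434])] [ 8. 11.] 90.0
scene red [296.7 183.7] 232 [array([0.4016, 0.0964]), array([0.4148, 0.0871]), array([0.4569, 0.0574])] [42.4  5.5] 42.9
scene red [279.2 191.1] 235 [array([0.3935, 0.0551]), array([0.4069, 0.0466]), array([0.4495, 0.0196])] [40.8  5.8] 72.3
scene red [402.1 191. ] 186 [array([0.5593, 0.2608]), array([0.5693, 0.2481]), array([0.6011, 0.2077])] [38.2  5.7] 47.1
scene red [240.4 337.9] 104 [array([ 0.6166, -0.2034]), array([ 0.6254, -0.2067]), array([ 0.6535, -0.2169])] [23.   4.6] 53.1
scene white [493.2   4.8] 219 [array([0.2749, 0.8482])] [15. 26.] 90.0
scene white [275.4 166.3] 93 [array([0.3433, 0.0835])] [ 9. 11.] 90.0
scene white [195.3 253.6] 137 [array([ 0.4184, -0.1722])] [13.4 14.1] 45.0
scene white [171.9 277.4] 144 [array([ 0.4348, -0.2369])] [13. 14.] 90.0
scene white [214.5 289.1] 149 [array([ 0.5083, -0.1865])] [13.4 14.8] 45.0
scene whit
[... 1716 characters left out ...]
 12.] 90.0
top red [301.5 321.6] 185 [array([0.3893, 0.0559]), array([0.3902, 0.0557]), array([0.3933, 0.0551])] [ 5.2 50.5] 21.5
top white [414.4 262.9] 146 [array([ 0.5071, -0.1862])] [14. 13.] 90.0
top white [370.5 287.4] 106 [array([ 0.4572, -0.0905])] [12.7 12. ] 81.9
top white [440.  297.3] 144 [array([ 0.4335, -0.2367])] [13. 14.] 90.0
top white [409.8 305.6] 147 [array([ 0.4176, -0.1718])] [13. 14.] 90.0
top white [287.7 346.6] 143 [array([0.3399, 0.085 ])] [12.  12.7] 45.0
top yellow [375.7 202.6] 110 [array([ 0.6257, -0.0986])] [33.1  3.9] 5.5
top yellow [399.4 204.8] 32 [array([ 0.6206, -0.1465])] [3. 9.] 90.0
top yellow [310.9 227.9] 157 [array([0.576 , 0.0336])] [ 2.4 66. ] 57.7
```

```bash
cat > go.py <<'E'
import sys
from seg import *
YT=np.array([.032,.9995,0]);XT=np.array([.9995,-.032,0]);HG=np.array([.6297,-.0225,.074])
def rep(target,yawx=None,tilt=0):
    s=env.state();R=Rn.from_quat(s['tcp_rot'])
    print('t',round(s['time_s'],2),'tcp',np.round(s['tool_pos'],4),'gap',round(s['finger_gap'],4),'gf',round(s['grip_force'],1),'F',np.round(s['wrist_force'],1))
    x=XT if yawx is None else np.array([np.cos(yawx),np.sin(yawx),0]); y=np.cross([0,0,-1.],x)
    D=Rn.from_matrix(np.c_[x,y,[0,0,-1.]])*Rn.from_rotvec([tilt,0,0])
    print(' shift(units, tool now)',np.round(R.inv().apply(np.array(target)-s['tool_pos'])/.04,2),
      ' in final frame',np.round(D.inv().apply(np.array(target)-s['tool_pos'])/.04,2),' rot',np.round((R.inv()*D).as_rotvec()/.1,2))
def bosses():
    p,d=imaging.grab_frame('top');o=[]
    for c,st,m in blobs(p,'white',60):
        if st[4]<300:
            w=world('top',*c,z=.019)
            if .3<w[0]<.6 and -.4<w[1]<0 and not(abs(w[0]-.457)<.012 and abs(w[1]+.0905)<.012): o.append(w); print('boss',np.round(w,4),st[4])
    return o
if __name__=='__main__':
    a=[float(v) for v in sys.argv[1:]]; rep(a[:3],*a[3:])
E
python3 -m pendant '0 0 0 0 0 1 0.2;0 0 0 0 0 1 0.2;0 0 0 0 0 0.9 0.2;0.55 -0.78 0.27 0 0 0 0.2;0.55 -0.78 0.27 0 0 0 0.2;0.55 -0.78 0.27 0 0 0 0.2;0.55 -0.78 0.27 0 0 0 0.2;0.55 -0.78 0.27 0 0 0 0.2;0.55 -0.78 0.27 0 0 0 0.2;0.55 -0.78 0.27 0 0 0 0.2;0.55 -0.78 0.27 0 0 0 0.2;0.55 -0.78 0.27 0 0 0 0.2;0.55 -0.78 0.27 0 0 0 0.2;0.55 -0.78 0.27 0 0 0 0.2;0.55 -0.78 0.27 0 0 0 0.2;0 0 0 0 0 0 0.2;0 0 0 0 0 0 0.2' 40
python3 go.py .434 -.237 .007
python3 - <<'E'
from seg import *
p,d=save('wrist','w1.png')
for q in finder.tip_of('wrist','boss1'): print(q['p'],q['centre'],world('wrist',*q['centre'],z=.019))
E
```

```text
time_s: 2.42
tool_pos: [0.4358, -0.2367, 0.1011]
tcp_rot: [1.0, -0.014, -0.001, -0.0]
wrist_force: [-1.6, -0.2, 0.1]
finger_gap: 0.0514
grip_force: 0.0
t 2.42 tcp [ 0.4358 -0.2367  0.1011] gap 0.0514 gf 0.0 F [-1.6 -0.2  0.1]
 shift(units, tool now) [-0.04  0.01  2.35]  in final frame [-0.04  0.01  2.35]  rot [-0.01  0.01  0.04]
0.97 [72.1, 319.1] [ 0.40074609 -0.0899763   0.019     ]
0.86 [69.2, 216.9] [ 0.4615167  -0.09994709  0.019     ]
0.82 [327.9, 252.9] [ 0.43649031 -0.24128991  0.019     ]
0.8 [226.1, 125.4] [ 0.50698647 -0.19050295  0.019     ]
0.71 [220.1, 283.4] [ 0.42022967 -0.17898258  0.019     ]
0.6 [483.5, 194.7] [ 0.46664842 -0.32646466  0.019     ]
```

View pics/w1.png

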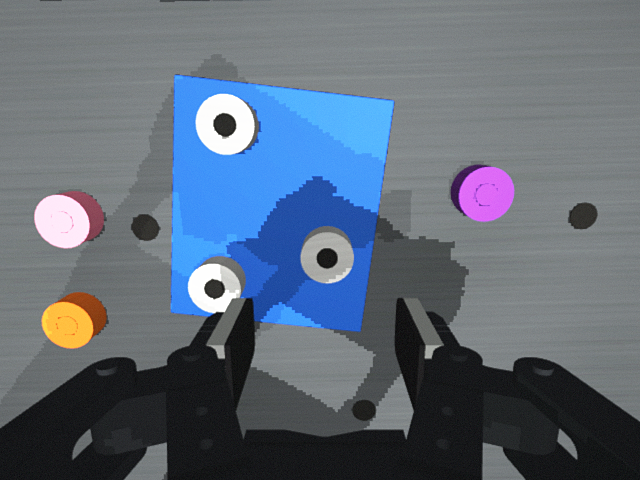

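The wrist view shows the bosses at (225,124), (327,257) and (214,288), with the fingers centred on the middle one. I go down and grip it.

```bash
python3 -m pendant '0 0 0.5 0 0 0 0.2;0 0 0.5 0 0 0 0.2;0 0 0.5 0 0 0 0.2;0 0 0.4 0 0 0 0.2;0 0 0.3 0 0 0 0.2;0 0 0.1 0 0 0 0.2;0 0 0 0 0 0 0.2;0 0 0 0 0 0 -1;0 0 0 0 0 0 -1;0 0 0 0 0 0 -1;0 0 0 0 0 0 -1;0 0 0 0 0 0 -1;0 0 0 0 0 0 -1' 50; python3 go.py .628 .0225 .15
```

```text
time_s: 3.6
tool_pos: [0.4363, -0.2396, 0.011]
tcp_rot: [1.0, -0.016, 0.001, 0.001]
wrist_force: [-1.2, -1.0, 5.7]
finger_gap: 0.0272
grip_force: 49.5
t 3.6 tcp [ 0.4363 -0.2396  0.011 ] gap 0.0272 gf 49.5 F [-1.2 -1.   5.7]
 shift(units, tool now) [ 4.59 -6.69 -3.48]  in final frame [ 4.58 -6.7  -3.48]  rot [ 0.02 -0.02  0.  ]
```

```bash
python3 -m pendant '0 0 -0.5 0 0 0 -1;0 0 -0.8 0 0 0 -1;0 0 -0.8 0 0 0 -1;0 0 -0.8 0 0 0 -1;0 0 -0.7 0 0 0 -1;0 0 0 0 0 0 -1' ; python3 go.py .628 .0225 .15
python3 - <<'E'
from seg import *
save('wrist','w2.png')
E
```

```text
time_s: 4.1
tool_pos: [0.4393, -0.241, 0.1599]
tcp_rot: [1.0, -0.016, 0.005, 0.003]
wrist_force: [0.9, 0.1, -0.1]
finger_gap: 0.0272
grip_force: 49.4
t 4.1 tcp [ 0.4393 -0.241   0.1599] gap 0.0272 gf 49.4 F [ 0.9  0.1 -0.1]
 shift(units, tool now) [ 4.5  -6.74  0.25]  in final frame [ 4.5  -6.74  0.25]  rot [ 0.06 -0.11  0.  ]
```

View pics/w2.png

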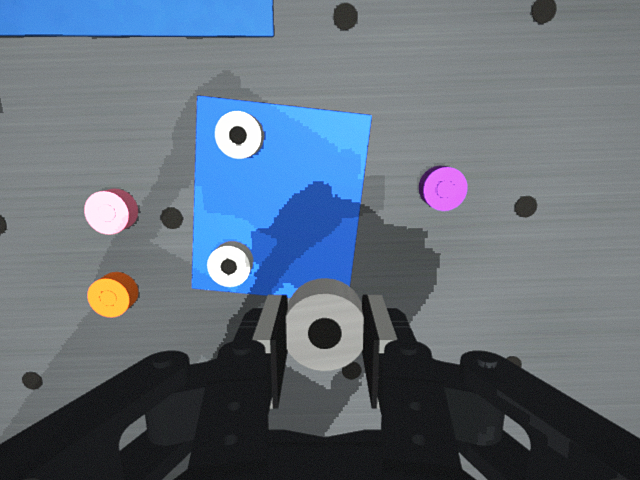

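The boss is held centred between the fingertips. I carry it into the tray.

```bash
python3 -m pendant '0.3 -0.4 0 0 0 0 -1;0.5 -0.7 0 0 0 0 -1;0.5 -0.75 0 0 0 0 -1;0.5 -0.75 0 0 0 0 -1;0.5 -0.75 0 0 0 0 -1;0.5 -0.75 0 0 0 0 -1;0.5 -0.75 0 0 0 0 -1;0.5 -0.75 0 0 0 0 -1;0.4 -0.65 0.2 0 0 0 -1;0.3 -0.5 0 0 0 0 -1;0 0 0 0 0 0 -1;0 0 0 0 0 0 -1' ; python3 go.py .628 .0225 .086
```

```text
time_s: 5.15
tool_pos: [0.6225, 0.0268, 0.143]
tcp_rot: [1.0, -0.015, -0.002, 0.0]
wrist_force: [0.7, -0.9, -0.9]
finger_gap: 0.0271
grip_force: 49.5
t 5.15 tcp [0.6225 0.0268 0.143 ] gap 0.0271 gf 49.5 F [ 0.7 -0.9 -0.9]
 shift(units, tool now) [0.15 0.1  1.42]  in final frame [0.14 0.1  1.43]  rot [0.   0.04 0.02]
```

```bash
python3 -m pendant '0.14 0.1 0.4 0 0 0 -1;0 0 0.4 0 0 0 -1;0 0 0.4 0 0 0 -1;0 0 0.2 0 0 0 -1;0 0 0 0 0 0 -1;0 0 0 0 0 0 -1;0 0 0 0 0 0 0.1;0 0 0 0 0 0 0.1;0 0 0 0 0 0 0.1;0 0 0 0 0 0 0.1;0 0 -0.8 0 0 0 0.1;0 0 -0.8 0 0 0 0.1;0 0 -0.4 0 0 0 0.1' 50
python3 - <<'E'
from go import *
b=bosses(); rep([.418,-.172,.10])
E
```

```text
time_s: 6.23
tool_pos: [0.6316, 0.0213, 0.174]
tcp_rot: [1.0, -0.016, 0.003, 0.0]
wrist_force: [0.4, -0.5, 1.1]
finger_gap: 0.0466
grip_force: 0.0
boss [ 0.5958 -0.0215  0.019 ] 150
boss [ 0.5071 -0.1862  0.019 ] 151
boss [ 0.4173 -0.1718  0.019 ] 155
t 6.28 tcp [0.6337 0.0212 0.1772] gap 0.0468 gf 0.0 F [ 0.2 -0.3  2.8]
 shift(units, tool now) [-5.26  5.    1.87]  in final frame [-5.23  5.    1.93]  rot [ 0.   -0.12  0.  ]
```

```bash
python3 -m pendant '-0.3 0.3 0 0 0 0 0.2;-0.6 0.55 0 0 0 0 0.2;-0.7 0.65 0 0 0 0 0.2;-0.7 0.65 0 0 0 0 0.2;-0.7 0.65 0 0 0 0 0.2;-0.7 0.65 0 0 0 0 0.2;-0.7 0.65 0.5 0 0 0 0.2;-0.5 0.55 0.7 0 0 0 0.2;-0.3 0.35 0.7 0 0 0 0.2;0 0 0 0 0 0 0.2;0 0 0 0 0 0 0.2;0 0 0 0 0 0 0.2' 50
python3 - <<'E'
from go import *
b=bosses(); rep([.418,-.173,.011])
E
```

```text
time_s: 7.28
tool_pos: [0.4174, -0.1713, 0.0953]
tcp_rot: [1.0, -0.016, 0.001, 0.0]
wrist_force: [0.1, -0.2, -0.3]
finger_gap: 0.051
grip_force: 0.0
boss [ 0.5071 -0.1862  0.019 ] 150
boss [ 0.457  -0.2607  0.019 ] 102
boss [ 0.3986 -0.2476  0.019 ] 176
boss [ 0.323  -0.2263  0.019 ] 133
t 7.33 tcp [ 0.4182 -0.1714  0.0959] gap 0.0514 gf 0.0 F [0.3 0.1 0.4]
 shift(units, tool now) [-0.01  0.04  2.12]  in final frame [-0.    0.04  2.12]  rot [ 0.01 -0.04  0.  ]
```

```bash
python3 -m pendant '0 0.04 0.5 0 0 0 0.2;0 0 0.5 0 0 0 0.2;0 0 0.5 0 0 0 0.2;0 0 0.4 0 0 0 0.2;0 0 0.2 0 0 0 0.2;0 0 0 0 0 0 0.2;0 0 0 0 0 0 -1;0 0 0 0 0 0 -1;0 0 0 0 0 0 -1;0 0 0 0 0 0 -1;0 0 0 0 0 0 -1;0 0 0 0 0 0 -1;0 0 -0.5 0 0 0 -1;0 0 -0.8 0 0 0 -1;0 0 -0.8 0 0 0 -1;0 0 -0.8 0 0 0 -1;0 0 -0.8 0 0 0 -1;0 0 0 0 0 0 -1;0 0 0 0 0 0 -1' 50; python3 go.py .630 .0775 .16
```

```text
time_s: 8.92
tool_pos: [0.4175, -0.1738, 0.1608]
tcp_rot: [1.0, -0.016, 0.003, 0.001]
wrist_force: [-0.3, -0.4, -1.5]
finger_gap: 0.0269
grip_force: 49.3
t 8.92 tcp [ 0.4175 -0.1738  0.1608] gap 0.0269 gf 49.3 F [-0.3 -0.4 -1.5]
 shift(units, tool now) [ 5.11 -6.45  0.03]  in final frame [ 5.11 -6.45  0.02]  rot [ 0.03 -0.05 -0.  ]
```

```bash
python3 -m pendant '0.3 -0.4 0 0 0 0 -1;0.5 -0.6 0 0 0 0 -1;0.55 -0.7 0 0 0 0 -1;0.55 -0.7 0 0 0 0 -1;0.55 -0.7 0 0 0 0 -1;0.55 -0.7 0 0 0 0 -1;0.55 -0.7 0 0 0 0 -1;0.55 -0.7 0 0 0 0 -1;0.5 -0.6 0 0 0 0 -1;0.4 -0.4 0 0 0 0 -1;0.1 -0.2 0 0 0 0 -1;0 0 0 0 0 0 -1;0 0 0 0 0 0 -1;0 0 0 0 0 0 -1' ; python3 go.py .630 .0775 .086
```

```text
time_s: 10.08
tool_pos: [0.6261, 0.0755, 0.1569]
tcp_rot: [1.0, -0.016, -0.002, 0.0]
wrist_force: [0.1, -0.5, -1.4]
finger_gap: 0.027
grip_force: 49.4
t 10.08 tcp [0.6261 0.0755 0.1569] gap 0.027 gf 49.4 F [ 0.1 -0.5 -1.4]
 shift(units, tool now) [ 0.1  -0.06  1.77]  in final frame [ 0.09 -0.05  1.77]  rot [ 0.01  0.04 -0.01]
```

```bash
python3 -m pendant '0.05 -0.05 0.5 0 0 0 -1;0 0 0.5 0 0 0 -1;0 0 0.4 0 0 0 -1;0 0 0.25 0 0 0 -1;0 0 0.1 0 0 0 -1;0 0 0 0 0 0 -1;0 0 0 0 0 0 -1;0 0 0 0 0 0 0.1;0 0 0 0 0 0 0.1;0 0 0 0 0 0 0.1;0 0 0 0 0 0 0.1;0 0 -0.8 0 0 0 0.1;0 0 -0.8 0 0 0 0.1;0 0 -0.4 0 0 0 0.1;0 0 0 0 0 0 0.2;0 0 0 0 0 0 0.2' 50
python3 - <<'E'
from go import *
b=bosses(); rep([.5075,-.187,.10])
E
```

```text
time_s: 11.42
tool_pos: [0.6312, 0.0787, 0.1701]
tcp_rot: [1.0, -0.016, 0.002, -0.0]
wrist_force: [-0.7, -0.7, -0.8]
finger_gap: 0.0511
grip_force: 0.0
boss [ 0.5071 -0.1862  0.019 ] 151
t 11.47 tcp [0.6298 0.0786 0.1682] gap 0.0514 gf 0.0 F [-0.4  0.6 -0.5]
 shift(units, tool now) [-2.84  6.73  1.71]  in final frame [-2.84  6.73  1.71]  rot [ 0.  0. -0.]
```

```bash
python3 -m pendant '-0.1 0.3 0 0 0 0 0.2;-0.3 0.6 0 0 0 0 0.2;-0.3 0.75 0 0 0 0 0.2;-0.3 0.75 0 0 0 0 0.2;-0.3 0.75 0 0 0 0 0.2;-0.3 0.75 0 0 0 0 0.2;-0.35 0.75 0 0 0 0 0.2;-0.35 0.75 0.2 0 0 0 0.2;-0.3 0.7 0.5 0 0 0 0.2;-0.2 0.5 0.6 0 0 0 0.2;-0.04 0.13 0.4 0 0 0 0.2;0 0 0 0 0 0 0.2;0 0 0 0 0 0 0.2;0 0 0 0 0 0 0.2' 50
python3 - <<'E'
from go import *
b=bosses(); rep([.5075,-.188,.011])
E
```

```text
time_s: 12.63
tool_pos: [0.5078, -0.1867, 0.1002]
tcp_rot: [1.0, -0.016, -0.0, -0.0]
wrist_force: [-0.1, -0.2, -0.4]
finger_gap: 0.0514
grip_force: 0.0
boss [ 0.5788 -0.2808  0.019 ] 267
boss [ 0.4896 -0.2562  0.019 ] 97
t 12.68 tcp [ 0.5086 -0.1867  0.101 ] gap 0.0513 gf 0.0 F [0.1 0.  0.3]
 shift(units, tool now) [-0.03  0.03  2.25]  in final frame [-0.03  0.03  2.25]  rot [ 0.   -0.01  0.01]
```

```bash
python3 -m pendant '-0.03 0.04 0.5 0 0 0 0.2;0 0 0.5 0 0 0 0.2;0 0 0.5 0 0 0 0.2;0 0 0.5 0 0 0 0.2;0 0 0.22 0 0 0 0.2;0 0 0 0 0 0 0.2;0 0 0 0 0 0 -1;0 0 0 0 0 0 -1;0 0 0 0 0 0 -1;0 0 0 0 0 0 -1;0 0 0 0 0 0 -1;0 0 0 0 0 0 -1;0 0 -0.5 0 0 0 -1;0 0 -0.8 0 0 0 -1;0 0 -0.8 0 0 0 -1;0 0 -0.8 0 0 0 -1;0 0 -0.8 0 0 0 -1;0 0 0 0 0 0 -1;0 0 0 0 0 0 -1' 50; python3 go.py .632 .1305 .16
```

```text
time_s: 14.27
tool_pos: [0.5084, -0.1894, 0.1623]
tcp_rot: [1.0, -0.016, 0.003, 0.001]
wrist_force: [0.3, -0.1, -0.6]
finger_gap: 0.0266
grip_force: 49.3
t 14.27 tcp [ 0.5084 -0.1894  0.1623] gap 0.0266 gf 49.3 F [ 0.3 -0.1 -0.6]
 shift(units, tool now) [ 2.83 -8.09  0.05]  in final frame [ 2.83 -8.09  0.06]  rot [ 0.03 -0.05 -0.  ]
```

```bash
python3 -m pendant '0.1 -0.3 0 0 0 0 -1;0.2 -0.6 0 0 0 0 -1;0.3 -0.75 0 0 0 0 -1;0.3 -0.8 0 0 0 0 -1;0.3 -0.8 0 0 0 0 -1;0.3 -0.8 0 0 0 0 -1;0.3 -0.8 0 0 0 0 -1;0.3 -0.8 0 0 0 0 -1;0.25 -0.8 0 0 0 0 -1;0.25 -0.7 0 0 0 0 -1;0.15 -0.55 0 0 0 0 -1;0.08 -0.39 0 0 0 0 -1;0 0 0 0 0 0 -1;0 0 0 0 0 0 -1;0 0 0 0 0 0 -1' ; python3 go.py .632 .1305 .086
```

```text
time_s: 15.52
tool_pos: [0.6289, 0.1306, 0.1581]
tcp_rot: [1.0, -0.016, -0.001, 0.001]
wrist_force: [0.9, -0.9, -0.5]
finger_gap: 0.0271
grip_force: 49.3
t 15.52 tcp [0.6289 0.1306 0.1581] gap 0.0271 gf 49.3 F [ 0.9 -0.9 -0.5]
 shift(units, tool now) [ 0.08 -0.    1.8 ]  in final frame [ 0.08 -0.    1.8 ]  rot [ 0.01  0.03 -0.  ]
```

```bash
python3 -m pendant '0.05 0 0.5 0 0 0 -1;0 0 0.5 0 0 0 -1;0 0 0.4 0 0 0 -1;0 0 0.25 0 0 0 -1;0 0 0.13 0 0 0 -1;0 0 0 0 0 0 -1;0 0 0 0 0 0 -1;0 0 0 0 0 0 0.1;0 0 0 0 0 0 0.1;0 0 0 0 0 0 0.1;0 0 0 0 0 0 0.1;0 0 -0.8 0 0 0 0.1;0 0 -0.8 0 0 0 0.1;0 0 -0.7 0 0 0 0.1;0 -0.5 0 0 0 0 0.2;-0.6 -0.7 0 0 0 0 0.2;-0.7 -0.7 0 0 0 0 0.2;0 0 0 0 0 0 0;0 0 0 0 0 0 0;0 0 0 0 0 0 0' 50
python3 - <<'E'
from go import *
rep([.600,.208,.096]); save('wrist','w3.png')
p,d=save('top','t3.png')
for c,st,m in blobs(p,'red'): print(c,st[4],world('top',*c,z=.098)[:2])
E
```

```text
time_s: 17.18
tool_pos: [0.5829, 0.2091, 0.1808]
tcp_rot: [1.0, -0.016, 0.001, 0.0]
wrist_force: [0.3, -0.0, -0.3]
finger_gap: 0.0428
grip_force: 0.0
t 17.18 tcp [0.5829 0.2091 0.1808] gap 0.0428 gf 0.0 F [ 0.3 -0.  -0.3]
 shift(units, tool now) [0.43 0.01 2.12]  in final frame [0.43 0.01 2.12]  rot [ 0.   -0.01  0.01]
[421.35802469 208.22222222] 81 [ 0.60909399 -0.18609684]
[221.36363636 228.67272727] 55 [0.57446118 0.20775039]
[282.66141732 316.65354331] 254 [0.40333484 0.09066655]
[301.408 321.84 ] 125 [0.39282162 0.05527663]
```

View pics/w3.png

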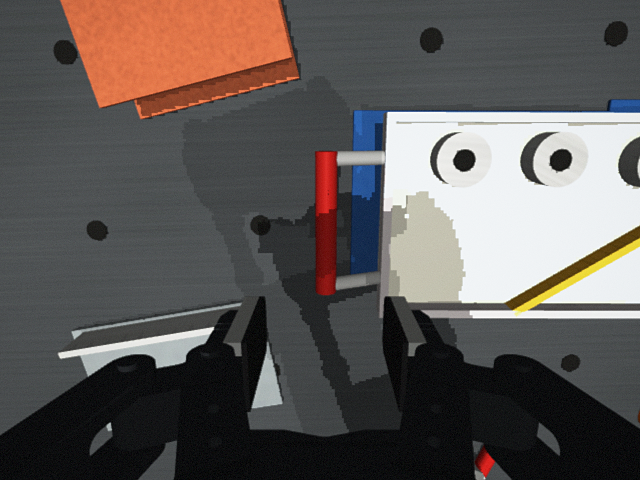

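The wrist view shows all three bosses in file along the far wall at (463,160), (560,160) and (635,162). The handle bar is at column 326, midway between the fingers.

```bash
python3 -m pendant '0.3 0 0 0 0 0 -0.35;0.13 0.02 0.3 0 0 0 -0.35;0 0 0.4 0 0 0 -0.35;0 0 0.4 0 0 0 -0.35;0 0 0.4 0 0 0 -0.35;0 0 0 0 0 0 -0.35;0 0 0 0 0 0 -0.35'
python3 - <<'E'
from go import *
rep([.600,.208,.080]); save('wrist','w4.png')
E
```

```text
time_s: 17.87
tool_pos: [0.599, 0.2064, 0.1183]
tcp_rot: [1.0, -0.017, -0.002, 0.001]
wrist_force: [-0.3, -0.4, 0.2]
finger_gap: 0.0281
grip_force: 0.0
t 17.87 tcp [0.599  0.2064 0.1183] gap 0.0281 gf 0.0 F [-0.3 -0.4  0.2]
 shift(units, tool now) [ 0.03 -0.04  0.96]  in final frame [ 0.02 -0.04  0.96]  rot [ 0.01  0.04 -0.01]
```

View pics/w4.png

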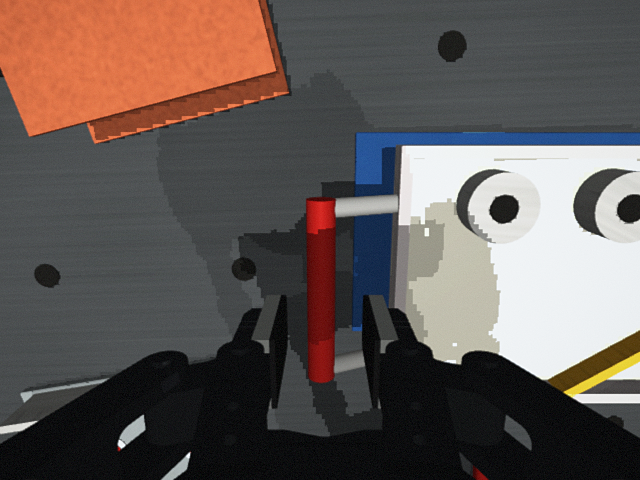

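The bar is at column 320, against a finger midpoint of about 326, so it needs a shift of roughly 2 mm. I go down and grip it.

```bash
python3 -m pendant '0 -0.06 0.2 0 0 0 -0.35;0 0 0.2 0 0 0 -0.35;0 0 0.2 0 0 0 -0.35;0 0 0.2 0 0 0 -0.35;0 0 0.15 0 0 0 -0.35;0 0 0 0 0 0 -0.35;0 0 0 0 0 0 -1;0 0 0 0 0 0 -1;0 0 0 0 0 0 -1;0 0 0 0 0 0 -1;0 0 0 0 0 0 -1' 40; python3 go.py .600 .208 .080
```

```text
time_s: 18.83
tool_pos: [0.5993, 0.208, 0.0818]
tcp_rot: [1.0, -0.016, -0.001, 0.002]
wrist_force: [-0.1, -6.5, -2.1]
finger_gap: 0.0105
grip_force: 38.9
t 18.83 tcp [0.5993 0.208  0.0818] gap 0.0105 gf 38.9 F [-0.1 -6.5 -2.1]
 shift(units, tool now) [ 0.02 -0.    0.05]  in final frame [ 0.02 -0.    0.05]  rot [0.03 0.02 0.  ]
```

```bash
python3 -m pendant '0 0 -0.12 0.2 0 0 -1;0 0.01 -0.23 0.4 0 0 -1;0 0.01 -0.23 0.4 0 0 -1;0 0.01 -0.23 0.4 0 0 -1;0 0.01 -0.23 0.4 0 0 -1;0 0.01 -0.23 0.4 0 0 -1;0 0.01 -0.23 0.4 0 0 -1;0 0.01 -0.23 0.4 0 0 -1' 60
python3 - <<'E'
from go import *
th=.30;rep(HG+np.r_[.0,0,0]+XT*-.031+YT*(.2305*np.cos(th)-.008*np.sin(th))+np.r_[0,0,.2305*np.sin(th)+.008*np.cos(th)],None,th)
save('scene','s5.png')
E
```

```text
time_s: 19.5
tool_pos: [0.5989, 0.1957, 0.149]
tcp_rot: [0.989, -0.015, 0.002, -0.148]
wrist_force: [0.1, -6.7, -6.8]
finger_gap: 0.01
grip_force: 58.7
t 19.5 tcp [0.5989 0.1957 0.149 ] gap 0.01 gf 58.7 F [ 0.1 -6.7 -6.8]
 shift(units, tool now) [ 0.17 -0.02 -0.01]  in final frame [ 0.17 -0.02 -0.01]  rot [0.03 0.01 0.01]
```

View pics/s5.png

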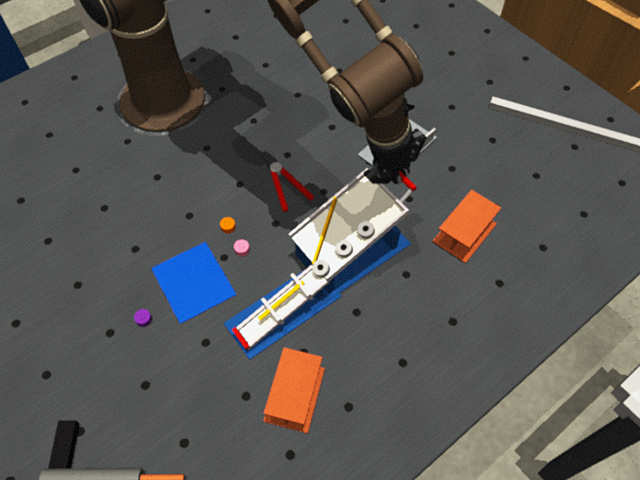

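The scene shows the tray tipping and the three bosses in file at (320,269), (344,248) and (366,230), sliding toward the outlet. I keep lifting.

```bash
python3 -m pendant '0 0.01 -0.23 0.4 0 0 -1;0 0.01 -0.23 0.4 0 0 -1;0 0.01 -0.23 0.4 0 0 -1;0 0.01 -0.23 0.4 0 0 -1;0 0.01 -0.23 0.4 0 0 -1;0 0 0 0 0 0 -1;0 0 0 0 0 0 -1;0 0 0 0 0 0 -1;0 0 0 0 0 0 -1;0 0 0 0 0 0 -1;0 0 0 0 0 0 -1;0 0 0 0 0 0 -1;0 0 0 0 0 0 -1;0 0 0 0 0 0 -1;0 0 0 0 0 0 -1;0 0 0 0 0 0 -1;0 0 0 0 0 0 -1' 60
python3 - <<'E'
from go import *
th=.50;rep(HG+XT*-.031+YT*(.2305*np.cos(th)-.008*np.sin(th))+np.r_[0,0,.2305*np.sin(th)+.008*np.cos(th)],None,th)
p,d=save('scene','s6.png');cv2.imwrite('pics/s6c.png',cv2.resize(p[160:370,200:480,::-1],None,fx=2.8,fy=2.8))
E
```

```text
time_s: 20.97
tool_pos: [0.5982, 0.1772, 0.1897]
tcp_rot: [0.97, -0.015, 0.003, -0.244]
wrist_force: [-0.3, -6.8, -7.1]
finger_gap: 0.0101
grip_force: 59.8
t 20.97 tcp [0.5982 0.1772 0.1897] gap 0.0101 gf 59.8 F [-0.3 -6.8 -7.1]
 shift(units, tool now) [ 0.17 -0.02 -0.04]  in final frame [ 0.17 -0.02 -0.04]  rot [0.07 0.01 0.  ]
```

View pics/s6c.png

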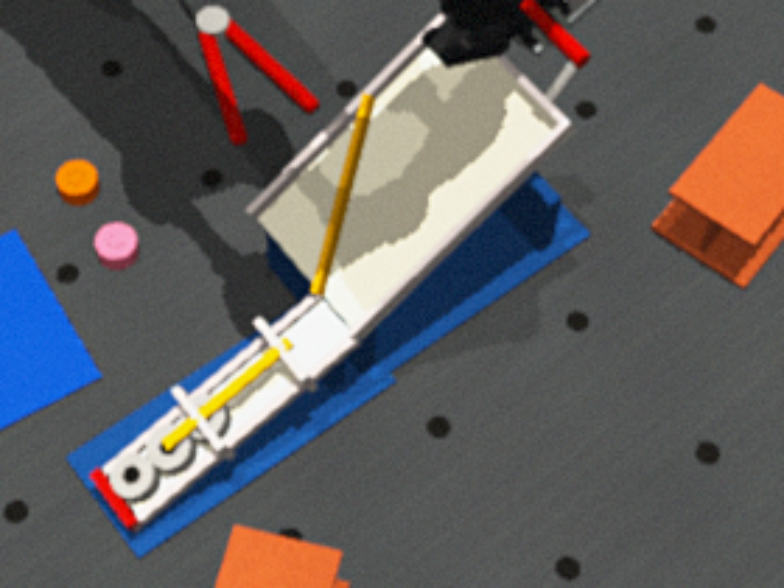

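All three bosses sit in file against the stop at crop (132,475), (168,450) and (212,415), and the tray is empty. I lower it.

```bash
python3 -m pendant '0 0 0.23 -0.4 0 0 -1;0 0 0.23 -0.4 0 0 -1;0 0 0.23 -0.4 0 0 -1;0 0 0.23 -0.4 0 0 -1;0 0 0.23 -0.4 0 0 -1;0 0 0.23 -0.4 0 0 -1;0 0 0.23 -0.4 0 0 -1;0 0 0.23 -0.4 0 0 -1;0 0 0.23 -0.4 0 0 -1;0 0 0.23 -0.4 0 0 -1;0 0 0.23 -0.4 0 0 -1;0 0 0.2 -0.35 0 0 -1;0 0 0 0 0 0 -1;0 0 0 0 0 0 -1' 40; python3 go.py .5993 .208 .0818
```

```text
time_s: 22.18
tool_pos: [0.5993, 0.2078, 0.0869]
tcp_rot: [1.0, -0.015, -0.001, -0.01]
wrist_force: [0.8, -8.2, -3.5]
finger_gap: 0.0098
grip_force: 59.7
t 22.18 tcp [0.5993 0.2078 0.0869] gap 0.0098 gf 59.7 F [ 0.8 -8.2 -3.5]
 shift(units, tool now) [ 0.   -0.    0.13]  in final frame [ 0.   -0.01  0.13]  rot [-0.2   0.02  0.02]
```

```bash
python3 -m pendant '0 0 0.12 -0.15 0 0 -1;0 0 0 0 0 0 -1;0 0 0 0 0 0 -0.35;0 0 0 0 0 0 -0.35;0 0 0 0 0 0 -0.35;0 0 0 0 0 0 -0.35;0 0 -0.3 0 0 0 -0.35;0 0 -0.6 0 0 0 -0.35;0 0 -0.8 0 0 0 -0.35;0 0 -0.8 0 0 0 0;0 0 -0.5 0 0 0 0.2;0 0 0 0 0 0 0.2;0 0 0 0 0 0 0.2' 40
cat > trk.py <<'E'
from go import *
T0=HG-np.array([0,0,.003])-.185*(YT*np.cos(.28)+np.r_[0,0,np.sin(.28)])
UY=YT*np.cos(.28)+np.r_[0,0,np.sin(.28)];UZ=np.cross(XT,UY)
def trk(x,y,z): return T0+XT*x+UY*y+UZ*z
def D(sgn=1,tilt=.28):
    # tool y along -sgn*XT, tool z = down leaned
    z=-(np.r_[0,0,np.cos(tilt)]-YT*np.sin(tilt)); y=-sgn*XT; return Rn.from_matrix(np.c_[np.cross(y,z),y,z])
def rep2(t,Dm):
    s=env.state();R=Rn.from_quat(s['tcp_rot'])
    print('t',round(s['time_s'],2),'tcp',np.round(s['tool_pos'],4),'gap',round(s['finger_gap'],4),'gf',round(s['grip_force'],1),'F',np.round(s['wrist_force'],1))
    print(' now',np.round(R.inv().apply(t-s['tool_pos'])/.04,2),'final',np.round(Dm.inv().apply(t-s['tool_pos'])/.04,2),'rot',np.round((R.inv()*Dm).as_rotvec()/.1,2))
E
python3 - <<'E'
from trk import *
print(np.round(env.state()['joints'],2),T0)
for s in (1,-1): rep2(trk(0,15,0)/1 if 0 else trk(0,.015,.09),D(s,0))
p,d=save('top','t7.png')
for k in('red','white','yellow'):
  for c,st,m in blobs(p,k):
    if k=='white' and st[4]>300: continue
    print(k,np.round(c,1),st[4],np.round(world('top',*c,z=.098)[:2],4),np.round(world('top',*c,z=.028)[:2],4),np.round(world('top',*c,z=.0395)[:2],4))
E
```

```text
time_s: 23.27
tool_pos: [0.6014, 0.2091, 0.2069]
tcp_rot: [1.0, -0.016, 0.003, -0.006]
wrist_force: [-0.0, 0.5, -0.6]
finger_gap: 0.0512
grip_force: 0.0
[0.26 0.35 1.63 0.01 1.15 1.86] [ 0.62401055 -0.20020636  0.01987421]
t 23.27 tcp [0.6014 0.2091 0.2069] gap 0.0512 gf 0.0 F [-0.   0.5 -0.6]
 now [ 0.88 10.5   2.29] final [10.47 -0.89  2.41] rot [-0.14  0.05 15.71]
t 23.27 tcp [0.6014 0.2091 0.2069] gap 0.0512 gf 0.0 F [-0.   0.5 -0.6]
 now [ 0.88 10.5   2.29] final [-10.47   0.89   2.41] rot [ -0.05  -0.14 -15.71]
red [422.2 208.9] 43 [ 0.6078 -0.1877] [ 0.6221 -0.2068] [ 0.6198 -0.2037]
red [221.6 216.1] 68 [0.5992 0.2075] [0.6129 0.2205] [0.6106 0.2184]
red [282.7 316.6] 254 [0.4033 0.0906] [0.4011 0.0942] [0.4015 0.0936]
red [301.1 322.3] 128 [0.3919 0.0559] [0.3887 0.0566] [0.3893 0.0565]
white [  0.4 108.4] 8 [0.8237 0.6457] [0.8556 0.6943] [0.8504 0.6863]
white [ 68.7 133.6] 17 [0.7702 0.5096] [0.7977 0.5472] [0.7932 0.541 ]
white [ 74.8 153.2] 15 [0.7297 0.4956] [0.754 0.532] [0.75  0.526]
white [ 94.5 176.6] 287 [0.6819 0.4552] [0.7022 0.4884] [0.6989 0.4829]
white [206.3 197.1] 215 [0.6377 0.2377] [0.6545 0.2531] [0.6518 0.2506]
white [ 97.5 225.9] 254 [0.5838 0.4448] [0.5962 0.477 ] [0.5941 0.4717]
white [230.4 235. ] 31 [0.5617 0.1903] [0.5723 0.2019] [0.5705 0.2   ]
white [149.  262.4] 233 [0.5113 0.3445] [0.5178 0.3686] [0.5168 0.3647]
white [370.6 287. ] 140 [ 0.4558 -0.0791] [ 0.4579 -0.0893] [ 0.4575 -0.0877]
white [287.8 346.3] 128 [0.3481 0.0817] [0.3414 0.0844] [0.3425 0.084 ]
white [353.  467.7] 68 [ 0.1292 -0.0345] [ 0.1047 -0.0411] [ 0.1087 -0.04  ]
white [364.9 475.4] 14 [ 0.1154 -0.0556] [ 0.0898 -0.064 ] [ 0.094  -0.0626]
yellow [377.6 203. ] 100 [ 0.621  -0.0992] [ 0.6365 -0.1111] [ 0.6339 -0.1091]
yellow [400. 205.] 35 [ 0.6162 -0.1437] [ 0.6312 -0.1593] [ 0.6287 -0.1567]
yellow [311.1 228. ] 137 [0.573  0.0335] [0.5845 0.0324] [0.5826 0.0326]
```

```bash
python3 -m pendant '0.06 0.4 0 0 0 0 0.2;0.06 0.7 0 0 0 0 0.2;0.06 0.8 0 0 0 0 0.2;0.06 0.8 0 0 0 0 0.2;0.06 0.8 0 0 0 0 0.2;0.06 0.8 0 0 0 0 0.2;0.06 0.8 0 0 0 0 0.2;0.06 0.8 0 0 0 0 0.2;0.06 0.8 0 0 0 0 0.2;0.06 0.8 0 0 0 0 0.2;0.06 0.8 0 0 0 0 0.2;0.06 0.8 0 0 0 0 0.2;0.06 0.8 0 0 0 0 0.2;0.06 0.6 0 0 0 0 0.2;0 0 0 0 0 -0.5 0.2;0 0 0 0 0 -1 0.2;0 0 0 0 0 -1 0.2;0 0 0 0 0 -1 0.2;0 0 0 0 0 -1 0.2;0 0 0 0 0 -1 0.2';python3 -m pendant '0 0 0 0 0 -1 0.2;0 0 0 0 0 -1 0.2;0 0 0 0 0 -1 0.2;0 0 0 0 0 -1 0.2;0 0 0 0 0 -1 0.2;0 0 0 0 0 -1 0.2;0 0 0 0 0 -1 0.2;0 0 0 0 0 -1 0.2;0 0 0 0 0 -1 0.2;0 0 0 0 0 -1 0.2;0 0 0 0 0 -0.2 0.2;0 0 0 0 0 0 0.2'
python3 - <<'E'
from trk import *
print(np.round(env.state()['joints'],2));rep2(trk(0,.015,.09),D(-1))
E
```

```text
time_s: 24.98
tool_pos: [0.6183, -0.2117, 0.1966]
tcp_rot: [0.966, 0.258, -0.0, -0.006]
wrist_force: [0.0, 0.7, 0.3]
finger_gap: 0.0512
grip_force: 0.0
time_s: 25.98
tool_pos: [0.6188, -0.2119, 0.1974]
tcp_rot: [0.719, 0.695, 0.003, -0.005]
wrist_force: [0.2, 0.2, -0.5]
finger_gap: 0.0511
grip_force: 0.0
[-0.4   0.4   1.58  0.01  1.17 -0.37]
t 25.98 tcp [ 0.6188 -0.2119  0.1974] gap 0.0511 gf 0.0 F [ 0.2  0.2 -0.5]
 now [0.01 0.13 2.17] final [-0.57  0.12  2.1 ] rot [-0.03  2.69 -0.03]
```

```bash
python3 -m pendant '0 0.12 0 0 0.9 0 0.2;0 0 0 0 0.9 0 0.2;0 0 0 0 0.89 0 0.2;-0.3 0 0.5 0 0 0 0.2;-0.27 0 0.5 0 0 0 0.2;0 0 0.5 0 0 0 0.2;0 0 0 0 0 0 0.2;0 0 0 0 0 0 0.2;0 0 0 0 0 0 0.2'
python3 - <<'E'
from trk import *
rep2(trk(0,.015,.011),D(-1));p,d=save('wrist','w8.png')
for q in finder.tip_of('wrist','boss1'):
    w=world('wrist',*q['centre'],d=d[int(q['centre'][1]),int(q['centre'][0])]); 
    L=np.c_[XT,UY,UZ].T@(w-T0); print(round(q['p'],2),np.round(q['centre']),np.round(w,4),'track',np.round(L*1e3,1))
E
```

```text
time_s: 26.73
tool_pos: [0.625, -0.218, 0.136]
tcp_rot: [0.712, 0.688, 0.1, -0.096]
wrist_force: [0.0, 0.9, 0.1]
finger_gap: 0.0514
grip_force: 0.0
t 26.73 tcp [ 0.625 -0.218  0.136] gap 0.0514 gf 0.0 F [0.  0.9 0.1]
 now [ 0.   -0.04  2.64] final [-0.   -0.04  2.64] rot [ 0.01  0.01 -0.01]
0.93 [320. 145.] [ 0.627  -0.1362  0.0655] track [ 1.  74.2 26.1]
0.87 [ 74. 108.] [ 0.4653 -0.0941  0.017 ] track [-162.    96.3  -30.7]
0.81 [322. 197.] [ 0.6268 -0.1633  0.0565] track [ 1.6 45.6 25. ]
0.74 [318. 244.] [ 0.6237 -0.1896  0.0433] track [-0.6 16.7 19.6]
0.74 [ 98. 455.] [ 0.5715 -0.2404  0.193 ] track [-51.2   7.6 177.9]
```

View pics/w8.png

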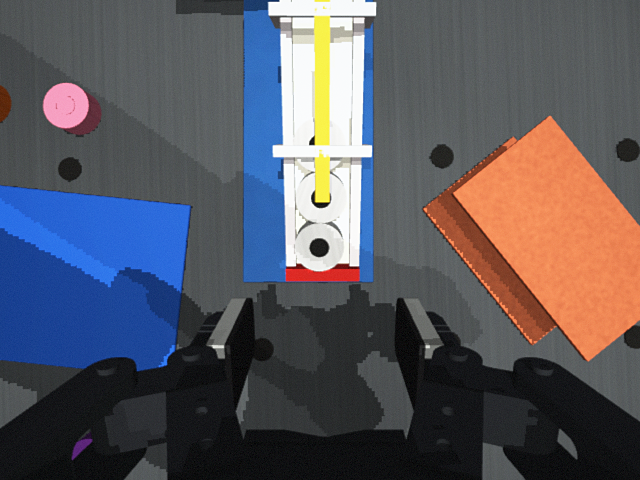

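The wrist view shows the bosses in file at (319,246), (321,198) and partly hidden at (318,150). The stop is at row 273, and the track is centred between the fingers. I approach square to the floor.

```bash
python3 -m pendant '0 -0.03 0.5 0 0 0 0.2;0 0 0.5 0 0 0 0.2;0 0 0.5 0 0 0 0.2;0 0 0.5 0 0 0 0.2;0 0 0.4 0 0 0 0.2;0 0 0.27 0 0 0 0.2;0 0 0 0 0 0 0.2;0 0 0 0 0 0 0.2'
python3 - <<'E'
from trk import *
rep2(trk(0,.015,.009),D(-1))
E
```

```text
time_s: 27.5
tool_pos: [0.6248, -0.1886, 0.0333]
tcp_rot: [0.712, 0.689, 0.1, -0.096]
wrist_force: [-0.5, -0.2, 0.7]
finger_gap: 0.0512
grip_force: 0.0
t 27.5 tcp [ 0.6248 -0.1886  0.0333] gap 0.0512 gf 0.0 F [-0.5 -0.2  0.7]
 now [ 0.   -0.01  0.02] final [ 0.   -0.01  0.02] rot [ 0.01  0.01 -0.01]
```

```bash
python3 -m pendant '0 0 0 0 0 0 -1;0 0 0 0 0 0 -1;0 0 0 0 0 0 -1;0 0 0 0 0 0 -1;0 0 0 0 0 0 -1;0 0 0 0 0 0 -1;0 0 0 0 0 0 -1;0 0 -0.2 0 0 0 -1;0 0 -0.4 0 0 0 -1;0 0 -0.6 0 0 0 -1;0 0 -0.8 0 0 0 -1;0 0 -0.8 0 0 0 -1;0 0 -0.8 0 0 0 -1;0 0 0 0 0 0 -1;0 0 0 0 0 0 -1' 60
python3 - <<'E'
from trk import *
rep2(np.array([.441,.3745,.15]),D(-1,0));p,d=save('wrist','w9.png')
E
```

```text
time_s: 28.75
tool_pos: [0.6244, -0.2298, 0.1741]
tcp_rot: [0.712, 0.689, 0.101, -0.094]
wrist_force: [1.1, -0.5, -1.8]
finger_gap: 0.0262
grip_force: 59.1
t 28.75 tcp [ 0.6244 -0.2298  0.1741] gap 0.0262 gf 59.1 F [ 1.1 -0.5 -1.8]
 now [14.22 -5.1   4.63] final [14.95 -5.07  0.6 ] rot [ 0.05 -2.76 -0.01]
```

View pics/w9.png

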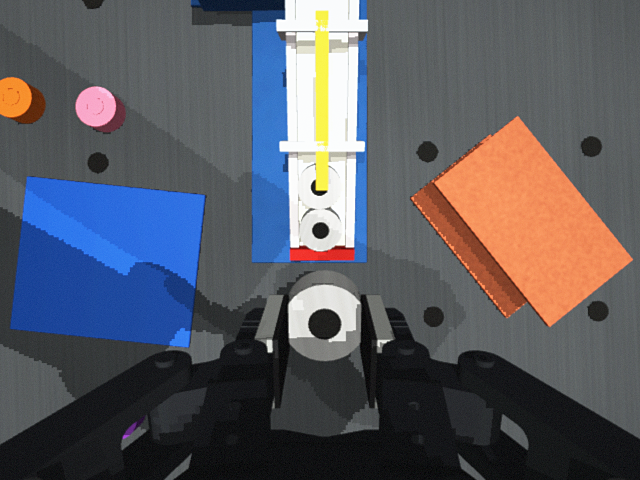

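The boss is held at (324,324), and the next one has slid to the stop at (321,230). I level the tool and carry it to mark_a.

```bash
python3 - <<'E'
from trk import *
d=np.load('d_wrist.npy');s=env.state();R=Rn.from_quat(s['tcp_rot'])
for u,v in((324,324),(310,310),(338,312),(324,345)):
    w=world('wrist',u,v,d=np.median(d[v-2:v+3,u-2:u+3])); print(np.round(R.inv().apply(w-s['tool_pos'])*1e3,1))
E
python3 -m pendant '0 0 0 0 -0.9 0 -1;0 0 0 0 -0.93 0 -1;0.2 -0.05 0 0 -0.93 0 -1;0.5 -0.15 0 0 0 0 -1;0.8 -0.27 0 0 0 0 -1;0.8 -0.27 0 0 0 0 -1;0.8 -0.27 0 0 0 0 -1;0.8 -0.27 0 0 0 0 -1;0.8 -0.27 0 0 0 0 -1;0.8 -0.27 0 0 0 0 -1;0.8 -0.27 0 0 0 0 -1;0.8 -0.27 0 0 0 0 -1;0.8 -0.27 0 0 0 0 -1;0.8 -0.27 0 0 0 0 -1;0.8 -0.27 0 0 0 0 -1;0.8 -0.27 0 0 0 0 -1;0.8 -0.27 0 0 0 0 -1;0.8 -0.27 0 0 0 0 -1;0.8 -0.27 0 0 0 0 -1;0.8 -0.27 0 0 0 0 -1'
python3 -m pendant '0.5 -0.2 0 0 0 0 -1;0.3 -0.15 0 0 0 0 -1;0.1 0 0 0 0 0 -1;0 0 0 0 0 0 -1;0 0 0 0 0 0 -1'
python3 - <<'E'
from trk import *
rep2(np.array([.441,.3745,.10]),D(-1,0));print(np.round(env.state()['joints'],2))
E
```

```text
[-0.2  0.3 -5.3]
[ 5.2 -4.7 -5.1]
[ 4.2  5.3 -4.8]
[-8.8  0.3 -4.9]
time_s: 30.47
tool_pos: [0.4569, 0.318, 0.1706]
tcp_rot: [0.718, 0.696, -0.002, -0.002]
wrist_force: [0.8, 0.4, -1.2]
finger_gap: 0.0259
grip_force: 59.2
time_s: 30.88
tool_pos: [0.447, 0.3527, 0.1726]
tcp_rot: [0.719, 0.695, -0.0, -0.001]
wrist_force: [0.6, -0.5, -1.5]
finger_gap: 0.0262
grip_force: 59.2
t 30.88 tcp [0.447  0.3527 0.1726] gap 0.0262 gf 59.2 F [ 0.6 -0.5 -1.5]
 now [ 0.54 -0.17  1.82] final [ 0.54 -0.17  1.82] rot [-0.01 -0.01 -0.01]
[0.59 0.27 1.82 0.   1.06 0.62]
```

Run:
```python
from trk import *
p,d=save('wrist','w10.png')
for c,st,m in blobs(p,'red',50): print(np.round(c,1),st,np.round(world('wrist',*c,z=.006),4), np.round(world('wrist',*c,d=np.median(d[m])),4))
```

```text
[315.3 196.5] [ 296  178   39   38 1163] [0.4417 0.3727 0.006 ] [0.4417 0.3729 0.0072]
```

View pics/w10.png

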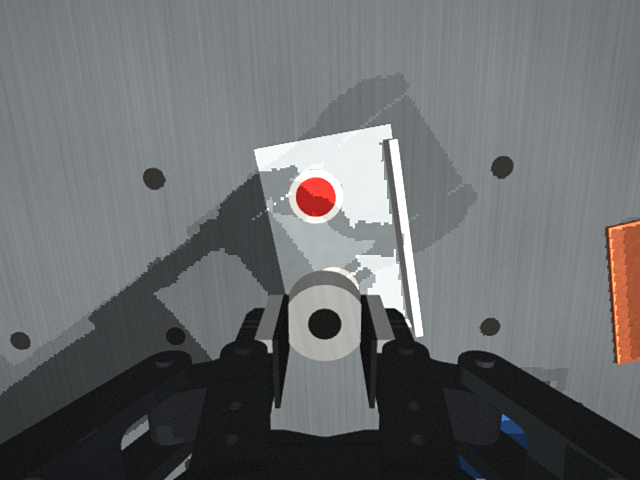

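The wrist view shows mark_a at (315,196), which agrees with the top view to 2 mm. The held boss is at (324,324). I move over the mark and go down.

```bash
python3 -m pendant '0.3 -0.1 0 0 0 0 -1;0.22 -0.06 0.4 0 0 0 -1;0 0 0.7 0 0 0 -1;0 0 0.7 0 0 0 -1;0 0 0.6 0 0 0 -1;0 0 0.5 0 0 0 -1;0 0 0.4 0 0 0 -1;0 0 0.2 0 0 0 -1;0 0 0 0 0 0 -1;0 0 0 0 0 0 -1;0 0 0 0 0 0 -1'
python3 - <<'E'
from trk import *
rep2(np.array([.4413,.3735,.0175]),D(-1,0))
E
```

```text
time_s: 31.85
tool_pos: [0.4428, 0.376, 0.035]
tcp_rot: [0.719, 0.695, 0.002, -0.001]
wrist_force: [0.3, 0.9, -0.6]
finger_gap: 0.0263
grip_force: 59.2
t 31.85 tcp [0.4428 0.376  0.035 ] gap 0.0263 gf 59.2 F [ 0.3  0.9 -0.6]
 now [-0.07 -0.04  0.44] final [-0.06 -0.04  0.44] rot [ 0.02 -0.05 -0.01]
```

```bash
python3 -m pendant '-0.05 -0.03 0.15 0 0 0 -1;0 0 0.15 0 0 0 -1;0 0 0.09 0 0 0 -1;0 0 0.04 0 0 0 -1;0 0 0 0 0 0 -1;0 0 0 0 0 0 -1;0 0 0 0 0 0 -1'
python3 - <<'E'
from trk import *
rep2(np.array([.4413,.3735,.0175]),D(-1,0))
E
```

```text
time_s: 32.43
tool_pos: [0.4406, 0.3736, 0.0172]
tcp_rot: [0.719, 0.695, 0.001, -0.001]
wrist_force: [-1.9, -2.0, 5.9]
finger_gap: 0.0259
grip_force: 59.9
t 32.43 tcp [0.4406 0.3736 0.0172] gap 0.0259 gf 59.9 F [-1.9 -2.   5.9]
 now [-0.    0.02 -0.01] final [-0.    0.02 -0.01] rot [ 0.   -0.03 -0.01]
```

```bash
python3 -m pendant '0 0 0 0 0 0 -0.2;0 0 0 0 0 0 -0.1;0 0 0 0 0 0 0.1;0 0 0 0 0 0 0.1;0 0 0 0 0 0 0.1;0 0 -0.3 0 0 0 0.1;0 0 -0.7 0 0 0 0.1;0 0 -0.8 0 0 0 0.1;0 0 -0.8 0 0 0 0.1;0 0 -0.8 0 0 0 0.1;0 0 -0.5 0 0 0 0.1;-0.4 0 0 0 0 0 0.2;-0.8 0 0 0 0 0 0.2;-0.8 0.3 0 0 0 0 0.2;-0.8 0.3 0 0 0 0 0.2;-0.8 0.3 0 0 0 0 0.2;0 0 0 0 0 0 0.2;0 0 0 0 0 0 0.2'
python3 - <<'E'
from trk import *
rep2(trk(0,.015,.16),D(-1)); rep2(trk(0,.015,.16),D(-1,0))
p,d=save('wrist','w11.png')
for q in finder.tip_of('wrist','boss1'): print(round(q['p'],2),np.round(q['centre']),np.round(world('wrist',*q['centre'],z=.022),4))
for c,st,m in blobs(p,'red',50): print('red',np.round(c,1),st[4],np.round(world('wrist',*c,z=.006),4))
E
```

```text
time_s: 33.93
tool_pos: [0.4722, 0.2265, 0.1729]
tcp_rot: [0.72, 0.694, 0.002, -0.001]
wrist_force: [0.5, 0.8, 0.3]
finger_gap: 0.0513
grip_force: 0.0
t 33.93 tcp [0.4722 0.2265 0.1729] gap 0.0513 gf 0.0 F [0.5 0.8 0.3]
 now [-11.27   4.19  -0.16] final [-10.81   4.14  -3.24] rot [ 0.01  2.76 -0.04]
t 33.93 tcp [0.4722 0.2265 0.1729] gap 0.0513 gf 0.0 F [0.5 0.8 0.3]
 now [-11.27   4.19  -0.16] final [-11.29   4.14  -0.12] rot [ 0.01 -0.04 -0.05]
0.59 [265.   2.] [0.4396 0.375  0.022 ]
red [291.8 126.3] 1323 [0.4515 0.2996 0.006 ]
red [555.7 280.8] 2994 [0.6523 0.1762 0.006 ]
red [274.5 379.3] 972 [0.4261 0.0963 0.006 ]
red [252.6 424.6] 362 [0.4043 0.0526 0.006 ]
```

View pics/w11.png

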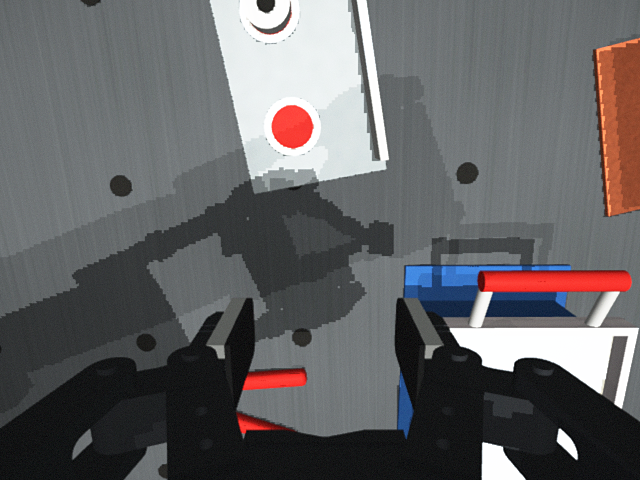

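The boss stands at (265,5) inside the white ring of mark_a. mark_b is clear at (292,126), again matching the top view. I go back for the second boss.

```bash
python3 -m pendant '-0.5 0.2 0 0 0 0 0.2;-0.8 0.3 0 0 0 0 0.2;-0.8 0.3 0 0 0 0 0.2;-0.8 0.3 0 0 0 0 0.2;-0.8 0.3 0 0 0 0 0.2;-0.8 0.3 0 0 0 0 0.2;-0.8 0.3 0 0 0 0 0.2;-0.8 0.3 0 0 0 0 0.2;-0.8 0.3 0 0 0 0 0.2;-0.8 0.3 0 0 0 0 0.2;-0.8 0.3 0 0 0 0 0.2;-0.8 0.3 0 0 0 0 0.2;-0.8 0.3 0 0 0 0 0.2;-0.7 0.2 0 0 0 0 0.2;-0.5 0.1 0 0 0.9 0 0.2;-0.2 0 0 0 0.93 0 0.2;0 0 0 0 0.93 0 0.2;0 0 0 0 0 0 0.2;0 0 0 0 0 0 0.2'
python3 - <<'E'
from trk import *
rep2(trk(0,.015,.09),D(-1))
E
```

```text
time_s: 35.62
tool_pos: [0.6204, -0.2371, 0.169]
tcp_rot: [0.712, 0.688, 0.099, -0.097]
wrist_force: [-0.8, 0.7, 0.2]
finger_gap: 0.0512
grip_force: 0.0
t 35.62 tcp [ 0.6204 -0.2371  0.169 ] gap 0.0512 gf 0.0 F [-0.8  0.7  0.2]
 now [0.24 0.06 1.59] final [0.23 0.06 1.59] rot [-0.01  0.02 -0.02]
```

```bash
python3 -m pendant '0.23 0.06 0.3 0 0 0 0.2;0 0 0.5 0 0 0 0.2;0 0 0.5 0 0 0 0.2;0 0 0.29 0 0 0 0.2;0 0 0 0 0 0 0.2;0 0 0 0 0 0 0.2;0 0 0 0 0 0 0.2'
python3 - <<'E'
from trk import *
rep2(trk(0,.015,.009),D(-1)); p,d=save('wrist','w12.png')
for q in finder.tip_of('wrist','boss1'): print(round(q['p'],2),np.round(q['centre']))
E
```

```text
time_s: 36.2
tool_pos: [0.6245, -0.2103, 0.1124]
tcp_rot: [0.711, 0.689, 0.1, -0.096]
wrist_force: [-0.3, -0.9, 0.3]
finger_gap: 0.0511
grip_force: 0.0
t 36.2 tcp [ 0.6245 -0.2103  0.1124] gap 0.0511 gf 0.0 F [-0.3 -0.9  0.3]
 now [-0.02 -0.02  2.07] final [-0.02 -0.02  2.07] rot [0.01 0.02 0.01]
0.74 [322. 202.]
0.73 [320. 253.]
0.69 [ 52. 107.]
```

```bash
python3 -m pendant '-0.02 -0.02 0.5 0 0 0 0.2;0 0 0.5 0 0 0 0.2;0 0 0.5 0 0 0 0.2;0 0 0.35 0 0 0 0.2;0 0 0.2 0 0 0 0.2;0 0 0 0 0 0 0.2;0 0 0 0 0 0 0.2;0 0 0 0 0 0 -1;0 0 0 0 0 0 -1;0 0 0 0 0 0 -1;0 0 0 0 0 0 -1;0 0 0 0 0 0 -1;0 0 0 0 0 0 -1;0 0 0 0 0 0 -1' 60
python3 -m pendant '0 0 -0.2 0 0 0 -1;0 0 -0.4 0 0 0 -1;0 0 -0.6 0 0 0 -1;0 0 -0.8 0 0 0 -1;0 0 -0.8 0 0 0 -1;0 0 -0.8 0 0 0 -1;0 0 0 0 0 0 -1;0 0 0 0 0 0 -1'
python3 - <<'E'
from trk import *
rep2(np.array([.452,.2996,.17]),D(-1,0));p,d=save('wrist','w13.png')
s=env.state();R=Rn.from_quat(s['tcp_rot'])
for q in finder.tip_of('wrist','boss1'):
    u,v=[int(k) for k in q['centre']]; w=world('wrist',u,v,d=np.median(d[v-2:v+3,u-2:u+3])); print(round(q['p'],2),u,v,np.round(R.inv().apply(w-s['tool_pos'])*1e3,1))
E
```

```text
time_s: 37.47
tool_pos: [0.625, -0.1902, 0.0342]
tcp_rot: [0.712, 0.689, 0.101, -0.095]
wrist_force: [0.1, -1.0, 5.1]
finger_gap: 0.0262
grip_force: 59.0
time_s: 38.13
tool_pos: [0.6236, -0.2304, 0.1737]
tcp_rot: [0.712, 0.689, 0.101, -0.094]
wrist_force: [-0.7, -0.2, -0.8]
finger_gap: 0.0258
grip_force: 59.1
t 38.13 tcp [ 0.6236 -0.2304  0.1737] gap 0.0258 gf 59.1 F [-0.7 -0.2 -0.8]
 now [12.58 -4.73  3.64] final [13.1  -4.71  0.09] rot [ 0.05 -2.76 -0.01]
0.72 17 100 [  89.8 -230.7  188.7]
0.7 123 415 [ 11.1 -41.4 -68.1]
0.68 325 313 [ 4.6 -0.3 -3.8]
0.58 320 227 [  3.4  -3.8 141.1]
0.56 104 109 [  83.4 -165.8  187.3]
0.48 322 242 [ -7.4  -2.5 141.4]
```

```bash
python3 - <<'E'
from trk import *
for f in('w9','w13'):
    g=cv2.imread('pics/%s.png'%f,0)[295:360,300:350]; n,l,st,c=cv2.connectedComponentsWithStats((g<60).astype(np.uint8))
    print(f,[(np.round(c[i]+[300,295],1),st[i,4]) for i in range(1,n) if st[i,4]>100])
E
python3 -m pendant '0 0 0 0 -0.9 0 -1;0 0 0 0 -0.93 0 -1;0.2 -0.05 0 0 -0.93 0 -1;0.5 -0.15 0 0 0 0 -1;0.8 -0.29 0 0 0 0 -1;0.8 -0.29 0 0 0 0 -1;0.8 -0.29 0 0 0 0 -1;0.8 -0.29 0 0 0 0 -1;0.8 -0.29 0 0 0 0 -1;0.8 -0.29 0 0 0 0 -1;0.8 -0.29 0 0 0 0 -1;0.8 -0.29 0 0 0 0 -1;0.8 -0.29 0 0 0 0 -1;0.8 -0.29 0 0 0 0 -1;0.8 -0.29 0 0 0 0 -1;0.8 -0.29 0 0 0 0 -1;0.8 -0.29 0 0 0 0 -1;0.7 -0.29 0 0 0 0 -1;0.5 -0.29 0 0 0 0 -1;0.2 -0.1 0 0 0 0 -1'
python3 -m pendant '0 0 0 0 0 0 -1;0 0 0 0 0 0 -1'
python3 - <<'E'
from trk import *
rep2(np.array([.452,.2996,.035]),D(-1,0))
E
```

```text
w9 [(array([324. , 323.7]), np.int32(744))]
w13 [(array([324.1, 322.2]), np.int32(746))]
time_s: 39.9
tool_pos: [0.449, 0.2789, 0.1704]
tcp_rot: [0.717, 0.697, -0.001, -0.003]
wrist_force: [-0.0, -0.3, -1.4]
finger_gap: 0.0263
grip_force: 59.1
time_s: 40.07
tool_pos: [0.4516, 0.2764, 0.1715]
tcp_rot: [0.718, 0.696, -0.001, -0.001]
wrist_force: [-0.1, -0.4, -0.5]
finger_gap: 0.0264
grip_force: 59.1
t 40.07 tcp [0.4516 0.2764 0.1715] gap 0.0264 gf 59.1 F [-0.1 -0.4 -0.5]
 now [ 0.58 -0.    3.41] final [ 0.58 -0.01  3.41] rot [-0.02 -0.01  0.01]
```

```bash
python3 -m pendant '0.3 0 0 0 0 0 -1;0.26 0 0.3 0 0 0 -1;0 0 0.7 0 0 0 -1;0 0 0.7 0 0 0 -1;0 0 0.6 0 0 0 -1;0 0 0.5 0 0 0 -1;0 0 0.4 0 0 0 -1;0 0 0.2 0 0 0 -1;0 0 0 0 0 0 -1;0 0 0 0 0 0 -1;0 0 0 0 0 0 -1'
python3 - <<'E'
from trk import *
rep2(np.array([.452,.2994,.0175]),D(-1,0))
E
```

```text
time_s: 40.98
tool_pos: [0.4549, 0.3001, 0.0381]
tcp_rot: [0.719, 0.695, 0.002, -0.001]
wrist_force: [1.1, -0.3, -1.3]
finger_gap: 0.026
grip_force: 59.1
t 40.98 tcp [0.4549 0.3001 0.0381] gap 0.026 gf 59.1 F [ 1.1 -0.3 -1.3]
 now [-0.02 -0.07  0.52] final [-0.02 -0.07  0.52] rot [ 0.02 -0.04 -0.02]
```

```bash
python3 -m pendant '-0.02 -0.05 0.2 0 0 0 -1;0 0 0.17 0 0 0 -1;0 0 0.09 0 0 0 -1;0 0 0.05 0 0 0 -1;0 0 0 0 0 0 -1;0 0 0 0 0 0 -1;0 0 0 0 0 0 -1'
python3 - <<'E'
from trk import *
rep2(np.array([.452,.2994,.0175]),D(-1,0))
E
```

```text
time_s: 41.57
tool_pos: [0.4516, 0.2993, 0.0167]
tcp_rot: [0.719, 0.695, 0.001, -0.001]
wrist_force: [-0.5, -0.1, 0.9]
finger_gap: 0.0262
grip_force: 59.2
t 41.57 tcp [0.4516 0.2993 0.0167] gap 0.0262 gf 59.2 F [-0.5 -0.1  0.9]
 now [ 0.    0.01 -0.02] final [ 0.    0.01 -0.02] rot [ 0.   -0.03 -0.01]
```

```bash
python3 -m pendant '0 0 0.02 0 0 0 -1;0 0 0 0 0 0 -0.2;0 0 0 0 0 0 -0.1;0 0 0 0 0 0 0.1;0 0 0 0 0 0 0.1;0 0 0 0 0 0 0.1;0 0 -0.3 0 0 0 0.1;0 0 -0.7 0 0 0 0.1;0 0 -0.8 0 0 0 0.1;0 0 -0.8 0 0 0 0.1;0 0 -0.8 0 0 0 0.1;0 0 -0.5 0 0 0 0.1;-0.4 -0.2 0 0 0 0 0.1;-0.8 -0.3 0 0 0 0 0.1;-0.8 -0.3 0 0 0 0 0.1;-0.8 -0.3 0 0 0 0 0.1;-0.6 -0.2 0 0 0 0 0.1;0 0 0 0 0 0 0.1;0 0 0 0 0 0 0.1'
python3 - <<'E'
from trk import *
print(env.state()['tool_pos'])
p,d=save('scene','s14.png');cv2.imwrite('pics/s14c.png',cv2.resize(p[110:370,200:480,::-1],None,fx=2.3,fy=2.3))
for c,n in (('scene',.022),('top',.022)):
    if c=='top': save('top','t14.png')
    for q in finder.tip_of(c,'boss1'): print(c,round(q['p'],2),np.round(q['centre']),np.round(world(c,*q['centre'],z=n),4))
E
```

```text
time_s: 43.15
tool_pos: [0.3949, 0.1637, 0.1722]
tcp_rot: [0.719, 0.695, 0.002, -0.001]
wrist_force: [0.7, 0.5, 0.3]
finger_gap: 0.0469
grip_force: 0.0
[0.39485136 0.16372819 0.17216728]
scene 0.73 [245. 330.] [ 0.6164 -0.1908  0.022 ]
scene 0.69 [384. 152.] [0.4636 0.2921 0.022 ]
scene 0.66 [144. 315.] [ 0.4715 -0.3202  0.022 ]
scene 0.65 [226. 222.] [ 0.3958 -0.0832  0.022 ]
scene 0.5 [243. 248.] [ 0.4685 -0.0904  0.022 ]
scene 0.48 [407. 132.] [0.4526 0.3711 0.022 ]
top 0.73 [368. 318.] [ 0.3937 -0.0813  0.022 ]
top 0.6 [151. 299.] [0.4425 0.3643 0.022 ]
top 0.52 [180. 291.] [0.4572 0.306  0.022 ]
top 0.5 [478. 282.] [ 0.4644 -0.3186  0.022 ]
top 0.47 [415. 205.] [ 0.633  -0.1926  0.022 ]
top 0.43 [371. 287.] [ 0.4575 -0.0912  0.022 ]
```

View pics/s14c.png

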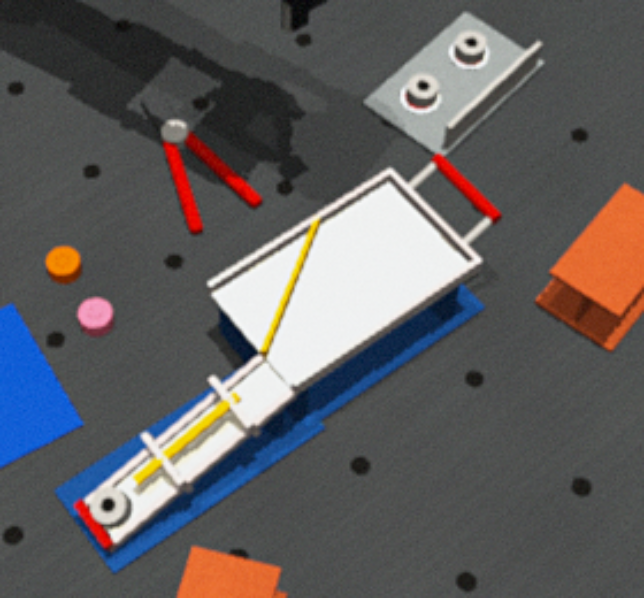

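The scene shows bosses on both marks at crop (470,48) and (422,90), one boss at the stop at (108,505), and the tray down. I do one numeric check of the centring.

Run:
```python
from trk import *
for f,n in(('t14','top'),('s14','scene')):
    g=cv2.imread('pics/%s.png'%f,0).astype(float)
    for m in((.4413,.3735),(.452,.2995)):
        ci=imaging.camera_info(n);q=np.array(ci['R'])@np.r_[m,.022]+ci['t'];u=int(round(q[0]/q[2]*ci['fx']+ci['cx']));v=int(round(q[1]/q[2]*ci['fy']+ci['cy']))
        a=g[v-4:v+5,u-4:u+5];w=np.clip(110-a,0,None);yy,xx=np.mgrid[v-4:v+5,u-4:u+5]
        print(n,m,np.round(world(n,(w*xx).sum()/w.sum(),(w*yy).sum()/w.sum(),z=.022),4),int(w.sum()))
```

```text
top (0.4413, 0.3735) [0.4406 0.375  0.022 ] 1346
top (0.452, 0.2995) [0.4517 0.3013 0.022 ] 1369
scene (0.4413, 0.3735) [0.4414 0.3752 0.022 ] 806
scene (0.452, 0.2995) [0.4524 0.3015 0.022 ] 873
```

Both bosses are within 2 mm of their marks, so I hand the job in.

```bash
python3 -c "
from plant import order
print(order.sign_off())"
```

```text
the job is handed in; nothing more can be done
None
```

The job is handed in: two bosses stand within 2 mm of mark_a and mark_b, the third rests at the track stop, the tray is back down, and the brackets and pliers were never touched.

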